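# Hang the clip tins on the balance rack

### The job

Hang the two loose tins on the balance rack beside the drawing board so that its bar ends level: first the big tin in the notch of the left arm, then the small tin in the free notch of the right arm, next to the tin that is pinned there already. The notches must be felt for: rest each hook lightly on the arm and slide it outwards until it drops fully into its notch, never tipping the bar by more than about 7 degrees (0.125 rad) or pushing on the rack with more than 15 N. Let go of both tins so that they hang still, and leave everything else on the desk alone.

Things in the scene. Friction and masses are not known exactly. Their poses are not given: they have to be found in the camera images.
- rack: fixed stand of the balance rack: base plate 130 x 170 x 12 mm, post in its middle; origin: centre of the base's underside. x points away from the robot at yaw 0, y along the bar to its left arm. Hooks go on with their own x along the rack's x: bring the tin in from the rack's -x side, lip above the rail, tin below the bar, then lower it.
- bar_pivot (a point): pivot axis at the middle of the bar, 225 mm above the rack's origin; the frame turns with the bar (x along the axis, y to the left arm, z up). The bar: a hub 24 x 60 x 30 mm centred here and two flat steel arms, 8 mm thick in x, lower edge at z = -11, upper edge (the rail) at +11 mm; upturned stops about 164 mm out. One free notch in each arm, 16 mm long, 10 deep.
- left_rail (a point): on the bar at rail height, 100 mm left of the pivot (y = +100); turns with the bar, not with the arm. The arms are telescopic and were pulled out by hand: the left notch's centre is anywhere within 10 mm of this point along the arm. The notch itself is not measured.
- right_rail (a point): on the bar at rail height, 80 mm right of the pivot (y = -80); the right notch's centre is anywhere within 10 mm of it along the arm (set apart from the left one), and is not measured. A twin of the small tin is pinned to the right arm 60 mm outside the notch's centre; it swings but stays.
- bar (a joint): tilt of the bar, rad: 0 level, positive = left arm up. A soft spring (3 Nm per rad) centres it: the bar gives about 2 mm (right) to 3.3 mm (left) per N pressed near a notch. Starts at about +0.09 from the pinned tin; with the big tin hung about -0.05, with both about 0. The small tin first, or the tins swapped, tips it too far or out of level.
- tin_big: big steel tin, 66 mm across, 90 tall, with a hook and a wooden grip above; about 440 g. Origin: centre of underside. Grip: 22 (x) by 26 (y) mm, 164 to 202 mm up. Hook: 12 mm wide, strap on the -x side, inner top 150 mm up, gap x = -7 to +7 mm, top plate 14 mm thick, lip on the +x side 14 mm down from the inner top; open downwards, and towards +x between lip and tin.
- big_hook (a point): middle of the big tin's hook, on its inner top (150 mm above the underside); z = +1 mm in the bar's frame when fully in the notch, +11 mm when only on the rail
- tin_small: small steel tin, 44 mm across, 70 tall, with a hook and a wooden grip above; about 200 g. Origin: centre of underside. Grip: 22 (x) by 26 (y) mm, 144 to 182 mm up. Hook: 12 mm wide, strap on the -x side, inner top 130 mm up, gap x = -7 to +7 mm, top plate 14 mm thick, lip on the +x side 14 mm down from the inner top; open downwards, and towards +x between lip and tin.
- small_hook (a point): middle of the small tin's hook, on its inner top (130 mm above the underside); z = +1 mm in the bar's frame when fully in the notch, +11 mm when only on the rail
- drink_can: dark drink can, 66 mm across, 115 tall; leave it alone
- ink_jar: squat glass ink jar with black cap, 52 mm across, 55 tall; leave it alone
- tape_roll: roll of tape lying flat, 90 mm across, 24 high; leave it alone
- eraser: white eraser, 55 x 22 x 13 mm; leave it alone
- mug: white mug, 80 mm across, 92 tall; leave it alone
- coffee_can: copper-brown drink can, 60 mm across, 105 tall; leave it alone
- brush: brush lying flat; leave it alone
Things that resemble listed ones, but are neither listed nor needed, are in the scene too. What is shaped like the tin_small but pink or yellow is not meant.

How it is judged:
On the way, in this order (a step that is already met when the one before it is completed fails the run):
1. the big tin hangs fully in the left arm's notch, let go, the small tin not yet hung (z of big_hook in the frame of bar_pivot between -0.008 and 0.0055 m and y of big_hook in the frame of bar_pivot between 0.075 and 0.125 m and x of big_hook in the frame of bar_pivot between -0.012 and 0.012 m and angle between tin_big's own z axis and vertical below 0.2 rad and contact force between the fingers and tin_big below 0.1 N), for 0.3 s.
2. the small tin hangs fully in the right arm's notch, let go, the big one still in its own (all of step 1 and z of small_hook in the frame of bar_pivot between -0.008 and 0.0055 m and y of small_hook in the frame of bar_pivot between -0.105 and -0.055 m and x of small_hook in the frame of bar_pivot between -0.012 and 0.012 m and angle between tin_small's own z axis and vertical below 0.2 rad and contact force between the fingers and tin_small below 0.1 N), for 0.3 s.
At the end, for the whole second after the job is handed in: Both tins in their notches (hook's inner top under 5.5 mm above the pivot axis in the bar's frame; rail 11, notch floor 1), upright within 0.2 rad, let go, at rest (tins under 0.1 m/s, bar under 0.15 rad/s), the bar level within 0.05 rad (all of step 2 and value of joint bar between -0.05 and 0.05 rad and velocity of joint bar between -0.15 and 0.15 rad/s and linear speed of each of tin_big, tin_small below 0.1 m/s); the robot touches nothing.
It fails at once if the bar is tipped by more than 0.125 rad (value of joint bar above 0.125 rad or value of joint bar below -0.125 rad).
It fails at once if the rack is pushed with more than 15 N (contact force between rack and tin_big above 15 N or contact force between rack and tin_small above 15 N or contact force between rack and the arm above 15 N).
It fails at once if a bystander is moved by more than 30 mm (distance of any of drink_can, ink_jar, tape_roll, eraser, mug, coffee_can, brush from where it was at the start of the episode above 0.03 m).
It also fails if it takes over 72 s, if anything falls off the work surface, if the arm or the gripper's body presses on something with over 40 N, if the wrist force passes 120 N, or if a joint passes its speed limit or range.

### The arm

A 6-joint arm with a two-finger parallel gripper is mounted at the origin on the work surface. World frame = base frame: x ahead of the robot, y to its left, z up, the work surface at z = 0. Lengths are in m, angles in rad, forces in N, time in s.
With the tool pointing down it reaches from about 0.35 to 0.85 m from the base axis. Payload 8.1 kg.
Tool frame: the origin (TCP) lies at the centre of the arm's flange, where the gripper is bolted on; the fingertips stand 186 mm ahead of it and the grasp point (between the pads) lies 167 mm ahead of it; z points along the fingers, y is the line along which they close (so a half turn about z gives the same grasp; the last joint's range is limited). The gripper opens to 93 mm and grips with 3 to 60 N. Pads are 15 mm wide; open, the fingers measure 128 mm over their backs; the gripper's body (75 mm by 188 mm) begins 65 mm behind the grasp point.
Start: joints at [1.074, 0.13, 1.488, -0, 1.523, -0.085], TCP at [0.24, 0.55, 0.405] pointing down, gripper open.
Joint ranges: [-2.96, 2.96], [-0.89, 2.26], [0.02, 2.5], [-1.34, 4.48], [0, 2.73], [-2.66, 2.66]. Speed limits (rad/s): [2.39, 2.39, 2.79, 3.14, 3.14, 3.14].

### API

Orientations are given as a rotation vector (axis times angle).
In Python, from plant import read_state, read_camera, camera_params, robot gives the robot as it stands.
- The arm moves only by the tool carry_out, never from a script. Its argument "targets" is a list of rows, each an object of numbers: "hand": the opening in per cent of the stroke, from 0 (shut) to 100 (fully open); "x", "y", "z": the shift along the tool's x, y, z in m; "ax", "ay", "az": the turn, a rotation vector about the tool's x, y, z in rad. In form: [{"hand": .., "x": .., "y": .., "z": .., "ax": .., "ay": .., "az": ..}, ...]. A call has 1 to 8 rows; each row is the pose to reach, as a shift and turn from the pose commanded when the call began, along the tool's axes at that moment; what a row does not reach only later rows make up. A row lasts 1/8 s, in which the tool goes at most 62.5 mm and 10.7 degrees, less where a joint would pass 70% of its speed; a pose out of reach is approached as far as the arm can. A call with a gripper value outside its range is refused whole. The fingers move at their own pace and stop on an object; "newtons" is the grip in N (left out, the last holds). Time passes only in rows, so rows that repeat a pose let the fingers close. It gives the time, the measured TCP pose, the force, the opening and the grip force at its end, in the units of the state.
- read_state(): the state, without advancing time (a new reading comes with each control period).
- read_camera(name): name is "scene" or "side" or "wrist"; returns (picture, depth): 420x560x3 uint8, blue, green, red; 420x560 float32, m along the optical axis (not along the pixel's ray), 0 where there is no reading.
- camera_params(name): a dict with "fx", "fy", "cx", "cy" (pixels), "position" and "rotation" of the camera in the world. Camera axes: x right, y up, looking along -z (the intrinsics and any distortion apply to the point x, -y, -z); pixel columns grow to the right and rows downward; lengths in m; the calibration is good to about 2 mm. The wrist camera is an equidistant fisheye: a pixel r from the principal point sees the ray r / f radians off the axis. A picture is of the moment at which its call begins: read the wrist's pose just before it. camera_params takes no time and is no camera call; for the wrist camera it gives the pose at the moment of the call.
- robot.close_job(): hands the job in; it is judged then, once.
The state is a dict: "t": time; "q": joint angles; "dq": joint speeds; "joint_torque": joint torques, N m; "tool_pos": TCP position; "orientation": TCP orientation; "force": force on the tool from outside, world axes, zero at the start; "wrist_torque": the same for the moment, N m; "opening": finger opening in m; "gripper_force": force on a finger pad.
Only numpy, scipy, OpenCV 4.12 (cv2) and the standard library are available. Lean on these libraries where they do the work, as an engineer would, in place of code of your own. Each camera call takes 0.05 s, during which the arm holds its last target. There are 200 camera calls.

## Working session

There is one attempt and no reset: what is moved stays moved. The work goes in short steps, Python scripts to look and compute and a tool call to move; the robot and the scene stay as the last step left them, time stands still between calls to the robot, and variables do not carry over. Pictures are saved under pics/ and viewed, at most 10 in all, crops included, and the job is handed in when it is done.

Besides the shell and the picture viewer there is one more tool, called after "Request:" by a JSON object that holds its "name" and its "arguments". carry_out: Moves the arm, as the interface text tells. Its arguments: {"type":"object","properties":{"targets":{"type":"array","items":{"type":"object","properties":{"hand":{"type":"number"},"x":{"type":"number"},"y":{"type":"number"},"z":{"type":"number"},"ax":{"type":"number"},"ay":{"type":"number"},"az":{"type":"number"}}}},"newtons":{"type":"number"}},"required":["targets"]}

```bash
ls; mkdir -p pics
python3 - <<'E'
from plant import *
import cv2,numpy as np
print(read_state())
for n in ("scene","side","wrist"):
    p=camera_params(n);print(n,p)
    im,d=read_camera(n);cv2.imwrite(f"pics/{n}0.png",im);np.savez(f"{n}0.npz",im=im,d=d,**{k:np.array(p[k]) for k in ("fx","fy","cx","cy","position","rotation")})
E
```

```text
pics
{'t': 0.0, 'q': array([ 1.07362191e+00,  1.31144151e-01,  1.48927070e+00,  3.28050333e-05,
        1.52301076e+00, -8.54158333e-02]), 'dq': array([-1.63249712e-03, -5.68320684e-04,  1.18080160e-03,  4.25374993e-04,
       -7.79521092e-05, -1.89145011e-04]), 'joint_torque': array([ 1.63900117e-03, -5.59848332e+01, -4.91760921e+01,  7.70837255e-02,
        3.49544815e-02, -1.97105064e-04]), 'tool_pos': array([0.24000505, 0.54965536, 0.40370202]), 'orientation': array([-6.42117567e-01, -3.07469958e+00,  2.74262889e-03]), 'force': array([-0.2761905 ,  0.21703252, -0.2205439 ]), 'wrist_torque': array([-0.04570115,  0.02655785,  0.00134809]), 'gripper_force': 0.0, 'opening': 0.09267701265538239}
scene {'fx': 422.3197121131049, 'fy': 422.3197121131049, 'cx': 281.03462989271185, 'cy': 209.58139856448236, 'position': array([1.01656013, 0.66289158, 1.08271181]), 'rotation': array([0.26934964, 0.87671264, 2.42391922])}
side {'fx': 458.20443877582693, 'fy': 458.20443877582693, 'cx': 281.4337340300204, 'cy': 207.87021770454683, 'position': array([ 0.0107815 , -0.71404672,  0.72453544]), 'rotation': array([ 0.99070831, -0.34533029, -0.6337181 ])}
wrist {'fx': 325.19226210127806, 'fy': 325.19226210127806, 'cx': 281.14100419152396, 'cy': 208.72640850123787, 'position': array([0.18069513, 0.57526571, 0.38485892]), 'rotation': array([-0.21380093, -0.13712914,  1.1530533 ])}
```

View pics/scene0.png

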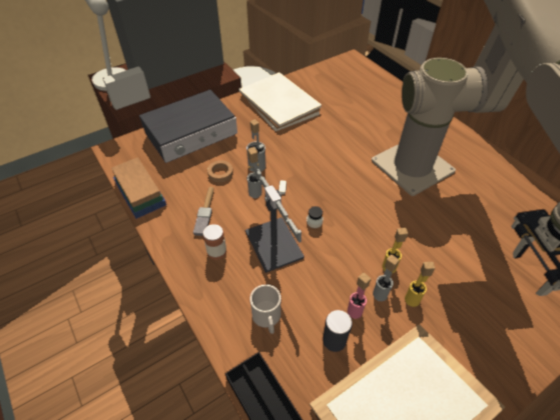

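View pics/side0.png

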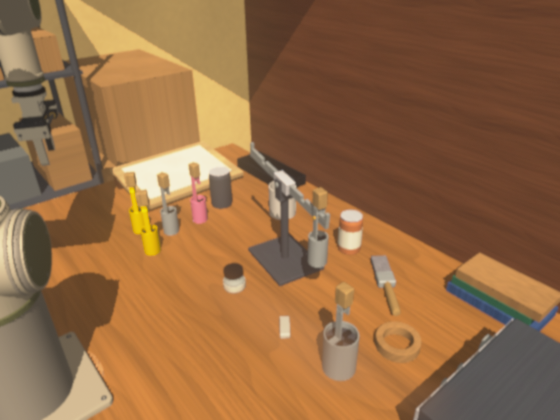

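The scene view shows the rack with its post foot at (275,245) and the bar running from (262,178) to (297,232). The grey tin in front of the rack at (256,155) looks like the big one, and the pinned twin is at (254,185). Three kinds of small tin stand together: grey (384,285), yellow (394,257) and (416,293), and pink (357,303). The grey one fits tin_small. In the side view the big tin is at (340,350), the pinned one at (318,245) and the grey small one at (170,220).

```bash
cat > h.py <<'E'
import numpy as np,cv2
from scipy.spatial.transform import Rotation as R
def load(n):
    f=np.load(n+"0.npz");return {k:f[k] for k in f}
def cloud(c,fish=False):
    d=c["d"];v,u=np.mgrid[:d.shape[0],:d.shape[1]]
    a=(u-c["cx"])/c["fx"];b=(v-c["cy"])/c["fy"]
    if fish:
        r=np.hypot(a,b)+1e-9;s=np.tan(np.minimum(r,1.5))/r;a=a*s;b=b*s
    P=np.stack([a*d,-b*d,-d],-1)@R.from_rotvec(c["rotation"]).as_matrix().T+c["position"]
    P[d<=0]=np.nan
    return P
E
python3 - <<'E'
from h import *
for n,boxes in (("scene",dict(big=(235,115,280,205),pin=(240,145,275,200),small=(365,250,405,305),rack=(245,170,310,275))),("side",dict(big=(318,280,362,380),pin=(300,185,332,270),small=(155,170,182,240),rack=(240,140,330,285)))):
    c=load(n);P=cloud(c);hsv=cv2.cvtColor(c["im"],cv2.COLOR_BGR2HSV)
    print(n,"table z",np.nanmedian(P[...,2][(P[...,2]<.03)&(P[...,2]>-.03)]))
    for k,(u0,v0,u1,v1) in boxes.items():
        p=P[v0:v1,u0:u1].reshape(-1,3);h=hsv[v0:v1,u0:u1].reshape(-1,3)
        wood=(h[:,0]>8)&(h[:,0]<22)&(h[:,1]>90)
        for zz in (.02,.05,.08,.11,.14,.16,.18,.2,.22,.24,.26,.28):
            m=(abs(p[:,2]-zz)<.01)&((p[:,0]<.9))
            if m.sum()>3: print(k,zz,m.sum(),np.round(np.nanmedian(p[m],0),3),"min",np.round(p[m].min(0)[:2],3),"max",np.round(p[m].max(0)[:2],3),"wood",round(wood[m].mean(),2))
E
```

```text
scene table z 0.0011749349833123368
big 0.02 137 [ 0.303 -0.453  0.021] min [ 0.292 -0.53 ] max [ 0.505 -0.273] wood 0.38
big 0.05 54 [ 0.463 -0.282  0.049] min [ 0.276 -0.494] max [ 0.504 -0.271] wood 0.17
big 0.08 149 [ 0.462 -0.31   0.081] min [ 0.438 -0.496] max [ 0.503 -0.273] wood 0.13
big 0.11 72 [ 0.591 -0.112  0.109] min [ 0.46  -0.314] max [ 0.608 -0.104] wood 0.12
big 0.14 89 [ 0.59  -0.114  0.141] min [ 0.46  -0.318] max [ 0.608 -0.102] wood 0.12
big 0.16 138 [ 0.586 -0.128  0.156] min [ 0.461 -0.317] max [ 0.608 -0.103] wood 0.04
big 0.18 45 [ 0.479 -0.298  0.18 ] min [ 0.458 -0.321] max [ 0.483 -0.292] wood 1.0
big 0.2 77 [ 0.48  -0.298  0.202] min [ 0.461 -0.322] max [0.63  0.018] wood 0.73
big 0.22 172 [ 0.597 -0.075  0.223] min [ 0.569 -0.159] max [0.634 0.048] wood 0.03
big 0.24 253 [0.611 0.015 0.239] min [ 0.58  -0.158] max [0.633 0.061] wood 0.09
big 0.26 47 [ 0.593 -0.113  0.261] min [ 0.58  -0.135] max [ 0.599 -0.108] wood 0.89
big 0.28 54 [ 0.587 -0.121  0.273] min [ 0.576 -0.138] max [ 0.599 -0.108] wood 1.0
pin 0.02 36 [ 0.475 -0.278  0.018] min [ 0.451 -0.3
[... 4759 characters left out ...]
max [0.62  0.016] wood 0.05
rack 0.14 208 [ 0.58  -0.137  0.14 ] min [ 0.566 -0.151] max [0.62  0.022] wood 0.01
rack 0.16 315 [ 0.591 -0.128  0.158] min [ 0.566 -0.152] max [0.62  0.021] wood 0.07
rack 0.18 105 [0.602 0.004 0.18 ] min [ 0.576 -0.134] max [0.626 0.028] wood 0.01
rack 0.2 209 [ 0.593 -0.078  0.202] min [ 0.574 -0.161] max [0.625 0.029] wood 0.09
rack 0.22 525 [ 0.595 -0.065  0.221] min [ 0.573 -0.163] max [0.634 0.15 ] wood 0.05
rack 0.24 592 [0.611 0.017 0.239] min [ 0.575 -0.164] max [0.64  0.183] wood 0.15
rack 0.26 170 [ 0.586 -0.134  0.26 ] min [ 0.575 -0.146] max [0.644 0.181] wood 0.74
rack 0.28 86 [ 0.585 -0.132  0.274] min [ 0.575 -0.145] max [ 0.599 -0.116] wood 1.0
```

Run:
```python
from h import *
# ortho top-down composite, 1.5mm/px
S=0.0017;x0,x1,y0,y1=0.1,1.0,-0.55,0.65
H=int((x1-x0)/S);W=int((y1-y0)/S);img=np.zeros((H,W,3),np.uint8)
P=[];C=[]
for n in("scene","side"):
    c=load(n);p=cloud(c).reshape(-1,3);P.append(p);C.append(c["im"].reshape(-1,3))
P=np.concatenate(P);C=np.concatenate(C)
m=np.isfinite(P[:,0])&(P[:,2]>-.03)&(P[:,2]<.32)&(P[:,0]>x0)&(P[:,0]<x1)&(P[:,1]>y0)&(P[:,1]<y1)
P=P[m];C=C[m];o=np.argsort(P[:,2]);P=P[o];C=C[o]
for p,c in zip(P,C):
    u=int((y1-p[1])/S);v=int((x1-p[0])/S);img[max(v-1,0):v+1,max(u-1,0):u+1]=c
cv2.imwrite("pics/ortho.png",img);print(img.shape)
```

```text
(529, 705, 3)
```

View pics/ortho.png

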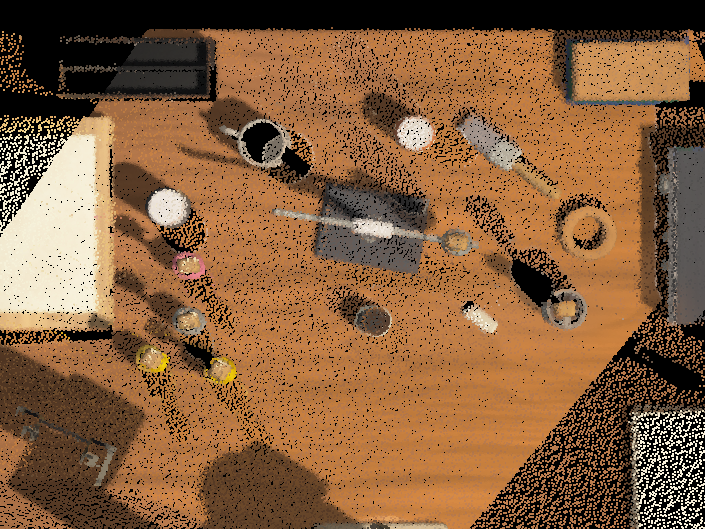

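The top-down composite (1.7 mm/px, x up, y left) puts the rack bar from (275,212) to (475,243) with the hub at (374,229). The pinned twin is at (458,240) and the big tin at (565,308). The grey small tin is at (189,320), between pink (189,266) and yellow (152,359) and (222,371).

```bash
cat >> h.py <<'E'
def circ(p,r):
    from scipy.optimize import least_squares
    s=least_squares(lambda c:np.hypot(p[:,0]-c[0],p[:,1]-c[1])-r,p[:,:2].mean(0),loss="soft_l1",f_scale=.002)
    return s.x,np.abs(s.fun).mean()
def allp(names=("scene","side")):
    P=[];H=[]
    for n in names:
        c=load(n);p=cloud(c).reshape(-1,3);h=cv2.cvtColor(c["im"],cv2.COLOR_BGR2HSV).reshape(-1,3)
        m=np.isfinite(p[:,0]);P.append(p[m]);H.append(h[m])
    return P,H
E
python3 - <<'E'
from h import *
P,H=allp()
for i in (0,1,2):
  p=np.concatenate(P) if i==2 else P[i]
  for nm,c0,r,ht,g in (("big",(.474,-.311),.033,.09,(.168,.215)),("small",(.455,.33),.022,.07,(.148,.195))):
    near=np.hypot(p[:,0]-c0[0],p[:,1]-c0[1])<r+.012
    w=p[near&(p[:,2]>.012)&(p[:,2]<ht-.006)]
    out=circ(w,r)
    gp=p[near&(p[:,2]>g[0])&(p[:,2]<g[1])]
    rect=cv2.minAreaRect((gp[:,:2]*1000).astype(np.float32))
    st=p[near&(p[:,2]>ht+.012)&(p[:,2]<g[0]-.012)]
    print(i,nm,out,"grip top",np.percentile(gp[:,2],95),"rect",rect,"strap",np.round(np.median(st[:,:2],0),4) if len(st) else None,len(st))
  q=p[(abs(p[:,0]-.61)<.1)&(abs(p[:,1]-.01)<.13)]
  b=q[(q[:,2]>.006)&(q[:,2]<.02)]
  print("base",cv2.minAreaRect((b[:,:2]*1000).astype(np.float32)))
  q=p[(abs(p[:,0]-.61)<.06)&(p[:,1]>.0)&(p[:,1]<.2)&(p[:,2]>.215)&(p[:,2]<.26)]
  l=np.polyfit(q[:,1],q[:,0],1);print("left arm x=a*y+b",l,"yaw",-np.arctan(l[0]))
  hub=p[(abs(p[:,0]-.613)<.03)&(abs(p[:,1]-.013)<.045)&(p[:,2]>.232)&(p[:,2]<.25)]
  print("hub",cv2.minAreaRect((hub[:,:2]*1000).astype(np.float32)),np.percentile(hub[:,2],[50,95]))
  # top of left arm profile
  for y in np.arange(-.07,.2,.01):
    s=p[(abs(p[:,0]-(l[0]*y+l[1]))<.012)&(abs(p[:,1]-y)<.005)&(p[:,2]>.2)&(p[:,2]<.27)]
    if len(s) and i==2: print(round(y,3),np.round(np.percentile(s[:,2],[5,95]),4),np.round(s[:,0].mean(),4),end="; ")
E
```

```text
0 big (array([ 0.47537999, -0.30832236]), np.float64(0.004451375766343927)) grip top 0.20427467682823164 rect ((470.6038818359375, -305.9378967285156), (29.459165573120117, 25.352642059326172), 83.76021575927734) strap [ 0.465  -0.3048] 48
0 small (array([0.45118213, 0.33223435]), np.float64(0.003684211771807342)) grip top 0.18456621292388128 rect ((453.2001037597656, 332.9326477050781), (23.881757736206055, 26.10791778564453), 10.796465873718262) strap [0.4578 0.3344] 40
base ((625.103515625, 8.889907836914062), (223.19216918945312, 169.32095336914062), 83.51042938232422)
left arm x=a*y+b [0.15466234 0.61140178] yaw -0.15344654669712934
hub ((612.5658569335938, 14.489002227783203), (40.41207504272461, 84.76326751708984), 8.202336311340332) [0.23897134 0.24322454]
1 big (array([ 0.47480591, -0.31295537]), np.float64(0.003659756840681232)) grip top 0.2036904405703962 rect ((474.5789489746094, -313.9245910644531), (24.441303253173828, 27.597938537597656), 1.3646398782730103) strap [ 0.4646 -0.3162] 180
1 small (array([0.45437389, 0.32762498]), np.float64(0.0019379653339194759)) grip to
[... 1313 characters left out ...]
996; -0.04 [0.2112 0.2323] 0.6019; -0.03 [0.2103 0.2337] 0.6035; -0.02 [0.2141 0.2377] 0.6051; -0.01 [0.2123 0.2392] 0.6031; 0.0 [0.2143 0.2404] 0.6049; 0.01 [0.2031 0.2418] 0.6064; 0.02 [0.236  0.2432] 0.6108; 0.03 [0.2271 0.2433] 0.6132; 0.04 [0.2196 0.2443] 0.6144; 0.05 [0.2199 0.2432] 0.618; 0.06 [0.2207 0.2422] 0.6189; 0.07 [0.2209 0.2434] 0.6209; 0.08 [0.2238 0.2453] 0.6224; 0.09 [0.2252 0.2453] 0.6239; 0.1 [0.225  0.2465] 0.6254; 0.11 [0.2266 0.2446] 0.6274; 0.12 [0.2281 0.248 ] 0.6296; 0.13 [0.2306 0.2496] 0.6308; 0.14 [0.2287 0.2505] 0.6323; 0.15 [0.2309 0.2514] 0.6346; 0.16 [0.2317 0.2529] 0.636; 0.17 [0.2334 0.2662] 0.6383; 0.18 [0.2346 0.2677] 0.6392; 0.19 [0.2342 0.2431] 0.6379;
```

```bash
cat >> h.py <<'E'
def rotd(th):  # tool down, tool x at world angle th
    c,s=np.cos(th),np.sin(th);return np.array([[c,s,0],[s,-c,0],[0,0,-1.]])
def plan(st,pts):  # pts: (x,y,z,theta) world TCP
    R0=R.from_rotvec(st["orientation"]).as_matrix()
    print("t",round(st["t"],2),"tcp",np.round(st["tool_pos"],4),"th",round(np.arctan2(R0[1,0],R0[0,0]),4),"F",np.round(st["force"],2),"op",round(st["opening"],4))
    for x,y,z,th in pts:
        d=R0.T@(np.array([x,y,z])-st["tool_pos"]);a=R.from_matrix(R0.T@rotd(th)).as_rotvec()
        print("  shift",np.round(d,4),"turn",np.round(a,4),"rows",round(max(np.linalg.norm(d)/.0625,np.linalg.norm(a)/.187),1))
def snap(n="wrist",tag="0"):
    from plant import read_camera,camera_params
    p=camera_params(n);im,d=read_camera(n)
    c=dict(im=im,d=d,**{k:np.array(p[k]) for k in ("fx","fy","cx","cy","position","rotation")})
    np.savez(n+tag+".npz",**c);cv2.imwrite(f"pics/{n}{tag}.png",im);return c
E
python3 - <<'E'
from h import *;from plant import *
plan(read_state(),[(.40,.2,.50,1.9),(.50,-.13,.50,1.45)])
E
```

```text
t 0.15 tcp [0.2401 0.5497 0.4039] th 2.7298 F [-0.46  0.48 -0.31] op 0.093
  shift [-0.2865 -0.2566 -0.0957] turn [-1.400e-03  5.000e-04  8.298e-01] rows 6.3
  shift [-0.5103 -0.519  -0.0954] turn [-1.3000e-03  8.0000e-04  1.2798e+00] rows 11.7
```

Request:
{"name": "carry_out", "arguments": {"targets": [{"hand":60,"x":-0.1,"y":-0.1,"z":-0.095,"az":0.18},{"hand":60,"x":-0.15,"y":-0.14,"z":-0.095,"az":0.36},{"hand":60,"x":-0.2,"y":-0.19,"z":-0.095,"az":0.54},{"hand":60,"x":-0.25,"y":-0.235,"z":-0.095,"az":0.72},{"hand":60,"x":-0.3,"y":-0.28,"z":-0.095,"az":0.9},{"hand":60,"x":-0.34,"y":-0.32,"z":-0.095,"az":1.07},{"hand":60,"x":-0.38,"y":-0.36,"z":-0.095,"az":1.2},{"hand":60,"x":-0.42,"y":-0.41,"z":-0.095,"az":1.28}]}}

```text
schema error: expected keys hand, x, y, z, ax, ay, az
```

Request:
{"name": "carry_out", "arguments": {"targets": [{"hand":60,"x":0.05,"y":-0.015},{"hand":60,"x":-0.06,"y":-0.02},{"hand":60,"x":-0.115,"y":-0.04},{"hand":60,"x":-0.115,"y":-0.04}]}}

```text
schema error: expected keys hand, x, y, z, ax, ay, az
```

Request:
{"name": "carry_out", "arguments": {"targets": [{"hand":60,"x":-0.05,"y":-0.05,"z":-0.095,"ax":0,"ay":0,"az":0.18},{"hand":60,"x":-0.1,"y":-0.1,"z":-0.095,"ax":0,"ay":0,"az":0.36},{"hand":60,"x":-0.15,"y":-0.14,"z":-0.095,"ax":0,"ay":0,"az":0.54},{"hand":60,"x":-0.2,"y":-0.19,"z":-0.095,"ax":0,"ay":0,"az":0.72},{"hand":60,"x":-0.25,"y":-0.235,"z":-0.095,"ax":0,"ay":0,"az":0.9},{"hand":60,"x":-0.3,"y":-0.28,"z":-0.095,"ax":0,"ay":0,"az":1.07},{"hand":60,"x":-0.34,"y":-0.33,"z":-0.095,"ax":0,"ay":0,"az":1.2},{"hand":60,"x":-0.385,"y":-0.375,"z":-0.095,"ax":0,"ay":0,"az":1.28}]}}

```text
t: 1.15
tool_pos: [0.4187, 0.115, 0.4994]
orientation: [2.355, 2.079, 0.001]
force: [1.1, 0.6, -0.7]
opening: 0.0559
gripper_force: 0.0
```

Run:
```python
from h import *;from plant import *
plan(read_state(),[(.50,-.13,.50,1.45)])
```

```text
t 1.15 tcp [0.4187 0.115  0.4994] th 1.4466 F [ 1.07  0.57 -0.74] op 0.0559
  shift [-0.233   0.111  -0.0006] turn [ 0.0003 -0.0001 -0.0034] rows 4.1
```

Request:
{"name": "carry_out", "arguments": {"targets": [{"hand":60,"x":-0.06,"y":0.03,"z":0,"ax":0,"ay":0,"az":0},{"hand":60,"x":-0.11,"y":0.055,"z":0,"ax":0,"ay":0,"az":0},{"hand":60,"x":-0.165,"y":0.08,"z":0,"ax":0,"ay":0,"az":0},{"hand":60,"x":-0.2,"y":0.1,"z":0,"ax":0,"ay":0,"az":0},{"hand":60,"x":-0.2,"y":0.1,"z":0,"ax":0,"ay":0,"az":0}]}}

```text
t: 1.78
tool_pos: [0.494, -0.096, 0.4985]
orientation: [-2.355, -2.078, 0.002]
force: [-0.3, -0.2, -1.2]
opening: 0.0559
gripper_force: 0.0
```

Run:
```python
from h import *;from plant import *
plan(read_state(),[(.50,-.13,.50,1.45)])
c=snap(tag="1");P=cloud(c,True)
for v in (60,140,210,280,360):
    print([tuple(np.round(P[v,u],2)) for u in (60,170,280,390,500)])
```

```text
t 1.77 tcp [ 0.494  -0.096   0.4985] th 1.446 F [-0.29 -0.24 -1.16] op 0.0559
  shift [-0.033   0.0101 -0.0015] turn [-0.0017  0.0001 -0.004 ] rows 0.6
[(np.float64(0.14), np.float64(0.16), np.float64(0.0)), (np.float64(0.35), np.float64(0.1), np.float64(0.0)), (np.float64(0.51), np.float64(0.07), np.float64(0.0)), (np.float64(0.59), np.float64(0.02), np.float64(0.23)), (np.float64(0.89), np.float64(0.07), np.float64(0.0))]
[(np.float64(0.12), np.float64(0.02), np.float64(0.0)), (np.float64(0.33), np.float64(-0.02), np.float64(0.0)), (np.float64(0.5), np.float64(-0.05), np.float64(-0.0)), (np.float64(0.66), np.float64(-0.06), np.float64(0.01)), (np.float64(0.79), np.float64(-0.06), np.float64(0.11))]
[(np.float64(0.1), np.float64(-0.1), np.float64(0.01)), (np.float64(0.31), np.float64(-0.13), np.float64(0.0)), (np.float64(0.49), np.float64(-0.15), np.float64(0.0)), (np.float64(0.59), np.float64(-0.11), np.float64(0.21)), (np.float64(0.88), np.float64(-0.2), np.float64(0.0))]
[(np.float64(0.45), np.float64(-0.06), np.float64(0.42)), (np.float64(0.47), np.float64(-0.06), np.float64(0.41)), (np.float64(0.47), np.float64(-0.27), np.float64(0.0)), (np.float64(0.52), np.float64(-0.07), np.float64(0.41)), (np.float64(0.55), np.float64(-0.07), np.float64(0.42))]
[(np.float64(0.45), np.float64(-0.07), np.float64(0.44)), (np.float64(0.48), np.float64(-0.07), np.float64(0.43)), (np.float64(0.5), np.float64(-0.08), np.float64(0.43)), (np.float64(0.52), np.float64(-0.08), np.float64(0.43)), (np.float64(0.54), np.float64(-0.08), np.float64(0.44))]
```

View pics/wrist1.png

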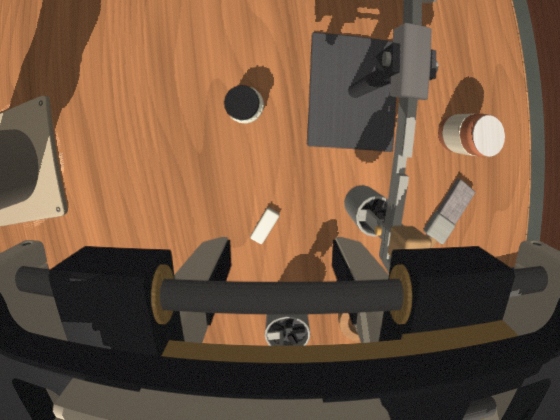

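The wrist view shows the rack hub at (412,62), the right arm running down to the pinned grip at (408,240), the ink jar at (243,103) and the eraser at (265,225). The big tin at (287,333) is half hidden by the gripper.

Run:
```python
from h import *
f=np.load("wrist1.npz");c={k:f[k] for k in f};P=cloud(c,True)
p=P.reshape(-1,3);ok=np.isfinite(p[:,0]);p=p[ok]
print("table",np.median(p[(abs(p[:,2])<.01)][:,2]))
b=p[(abs(p[:,0]-.61)<.11)&(abs(p[:,1]-.01)<.13)&(p[:,2]>.006)&(p[:,2]<.018)]
print("base",cv2.minAreaRect((b[:,:2]*1000).astype(np.float32)),np.median(b[:,2]))
h=p[(abs(p[:,0]-.61)<.03)&(abs(p[:,1]-.014)<.045)&(p[:,2]>.232)&(p[:,2]<.25)]
print("hub",cv2.minAreaRect((h[:,:2]*1000).astype(np.float32)),np.median(h[:,2]))
a=p[(p[:,1]>-.1)&(p[:,1]<-.025)&(abs(p[:,0]-.598)<.03)&(p[:,2]>.2)&(p[:,2]<.24)]
l=np.polyfit(a[:,1],a[:,0],1);print("right arm",l,-np.arctan(l[0]),len(a))
for y in np.arange(-.1,.0,.004):
    s=a[abs(a[:,1]-y)<.002]
    if len(s): print(round(y,3),np.round(np.percentile(s[:,2],[5,50,95]),4),np.round(np.percentile(s[:,0],[3,97]),4))
```

```text
table 0.0010837260014641137
base ((613.5886840820312, 15.122413635253906), (171.12100219726562, 130.40536499023438), 80.55095672607422) 0.013036265844701883
hub ((613.6351928710938, 14.164623260498047), (43.74674606323242, 85.8840103149414), 12.20081615447998) 0.23984865250890017
right arm [0.16809528 0.60924067] -0.16653836080963433 1556
-0.1 [0.2084 0.2249 0.2265] [0.59   0.5974]
-0.096 [0.2067 0.2239 0.2269] [0.5903 0.5983]
-0.092 [0.2072 0.2252 0.2269] [0.591  0.5993]
-0.088 [0.207  0.2255 0.2277] [0.5916 0.5999]
-0.084 [0.2071 0.2259 0.2281] [0.5924 0.6002]
-0.08 [0.2076 0.2259 0.2283] [0.593  0.6008]
-0.076 [0.2098 0.2182 0.2267] [0.5938 0.6024]
-0.072 [0.2076 0.2179 0.2192] [0.5943 0.6027]
-0.068 [0.2078 0.2181 0.2199] [0.5952 0.603 ]
-0.064 [0.2091 0.2188 0.2292] [0.5959 0.6039]
-0.06 [0.21   0.2289 0.2306] [0.5965 0.6048]
-0.056 [0.21   0.2291 0.2309] [0.5972 0.6048]
-0.052 [0.21   0.2293 0.2314] [0.5978 0.606 ]
-0.048 [0.2118 0.2298 0.2316] [0.5985 0.6067]
-0.044 [0.2123 0.2301 0.232 ] [0.5991 0.6074]
-0.04 [0.2117 0.2307 0.2323] [0.5998 0.608 ]
-0.036 [0.2143 0.231  0.2332] [0.6005 0.6088]
-0.032 [0.2122 0.2316 0.2333] [0.6013 0.6093]
-0.028 [0.2129 0.2313 0.2334] [0.6019 0.6105]
-0.024 [0.2161 0.2323 0.234 ] [0.6024 0.6097]
```

Request:
{"name": "carry_out", "arguments": {"targets": [{"hand":60,"x":-0.06,"y":0.003,"z":0.01,"ax":0,"ay":0,"az":0},{"hand":60,"x":-0.12,"y":0.007,"z":0.02,"ax":0,"ay":0,"az":0},{"hand":60,"x":-0.18,"y":0.01,"z":0.03,"ax":0,"ay":0,"az":0},{"hand":60,"x":-0.235,"y":0.013,"z":0.04,"ax":0,"ay":0,"az":0},{"hand":60,"x":-0.275,"y":0.015,"z":0.05,"ax":0,"ay":0,"az":0},{"hand":60,"x":-0.275,"y":0.015,"z":0.05,"ax":0,"ay":0,"az":0}]}}

```text
t: 2.58
tool_pos: [0.475, -0.3693, 0.4477]
orientation: [-2.351, -2.079, 0.001]
force: [-0.2, 1.1, 0.2]
opening: 0.0556
gripper_force: 0.0
```

```bash
cat >> h.py <<'E'
def tin(tag,c0,r,ht,g):
    f=np.load(tag+".npz");c={k:f[k] for k in f};p=cloud(c,True).reshape(-1,3);p=p[np.isfinite(p[:,0])]
    near=np.hypot(p[:,0]-c0[0],p[:,1]-c0[1])<r+.015
    rim=p[near&(abs(p[:,2]-ht)<.004)];print("rim",len(rim),np.round(circ(rim[np.hypot(*(rim[:,:2]-c0).T)>r-.006],r)[0],4), cv2.minEnclosingCircle((rim[:,:2]*1000).astype(np.float32)))
    top=p[near&(p[:,2]>g-.006)&(p[:,2]<g+.012)];print("grip top",len(top),np.median(top[:,2]),cv2.minAreaRect((top[:,:2]*1000).astype(np.float32)))
    hk=p[near&(p[:,2]>ht+.012)&(p[:,2]<g-.045)];print("strap",len(hk),np.round(np.median(hk,0),4) if len(hk) else "")
    pl=p[near&(p[:,2]>g-.052)&(p[:,2]<g-.030)];
    if len(pl)>5: print("plate",len(pl),np.round(np.median(pl,0),4),cv2.minAreaRect((pl[:,:2]*1000).astype(np.float32)))
E
python3 - <<'E'
from h import *;from plant import *
plan(read_state(),[(.475,-.311,.42,1.57)])
c=snap(tag="2");tin("wrist2",np.array([.4745,-.311]),.033,.09,.202)
E
```

```text
t 2.58 tcp [ 0.475  -0.3693  0.4477] th 1.448 F [-0.19  1.08  0.16] op 0.0556
  shift [ 0.0578 -0.0071  0.0279] turn [-0.0022 -0.0017 -0.122 ] rows 1.0
rim 680 [ 0.4758 -0.313 ] ((475.59423828125, -313.1780090332031), 33.3166389465332)
grip top 1166 0.202810093454276 ((475.6302795410156, -313.1932373046875), (22.400775909423828, 26.389368057250977), 1.4169254302978516)
strap 0
```

View pics/wrist2.png

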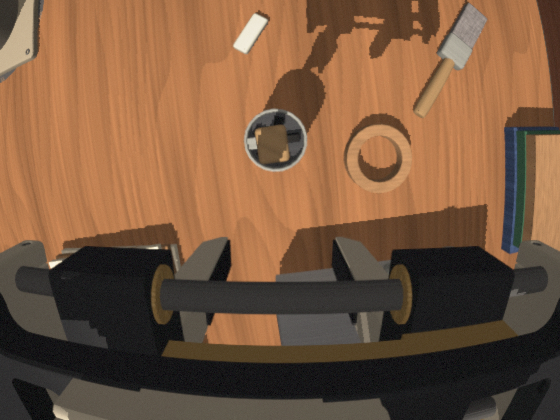

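The wrist view shows the big grey tin from above at (275,140), with its wooden grip at (272,145). Its radius of 33.3 mm and grip of 22.4 x 26.4 mm at 203 mm up match tin_big. It is the only tin on this side, apart from the tape roll at (380,158).

Request:
{"name": "carry_out", "arguments": {"targets": [{"hand":60,"x":0.056,"y":-0.006,"z":0.0,"ax":0.002,"ay":0,"az":-0.148},{"hand":60,"x":0.056,"y":-0.006,"z":0.03,"ax":0.002,"ay":0,"az":-0.148},{"hand":60,"x":0.056,"y":-0.006,"z":0.075,"ax":0.002,"ay":0,"az":-0.148},{"hand":60,"x":0.056,"y":-0.006,"z":0.093,"ax":0.002,"ay":0,"az":-0.148},{"hand":10,"x":0.056,"y":-0.006,"z":0.093,"ax":0.002,"ay":0,"az":-0.148},{"hand":10,"x":0.056,"y":-0.006,"z":0.093,"ax":0.002,"ay":0,"az":-0.148},{"hand":10,"x":0.056,"y":-0.006,"z":0.093,"ax":0.002,"ay":0,"az":-0.148},{"hand":10,"x":0.056,"y":-0.006,"z":0.093,"ax":0.002,"ay":0,"az":-0.148}], "newtons": 40}}

```text
t: 3.62
tool_pos: [0.4764, -0.3125, 0.3577]
orientation: [2.191, 2.251, -0.002]
force: [-3.3, -0.6, 7.2]
opening: 0.0218
gripper_force: 40.0
```

Run:
```python
from h import *;from plant import *
plan(read_state(),[(.4756,-.3132,.46,1.596),(.40,-.05,.50,1.45)])
```

```text
t 3.62 tcp [ 0.4764 -0.3125  0.3577] th 1.5975 F [-3.29 -0.58  7.22] op 0.0218
  shift [-0.0008 -0.0009 -0.1023] turn [-0.001   0.0012  0.0015] rows 1.6
  shift [ 0.2643 -0.0694 -0.1425] turn [-0.0009  0.0012  0.1475] rows 4.9
```

Request:
{"name": "carry_out", "arguments": {"targets": [{"hand":10,"x":0,"y":0,"z":-0.05,"ax":0,"ay":0,"az":0},{"hand":10,"x":0,"y":0,"z":-0.11,"ax":0,"ay":0,"az":0},{"hand":10,"x":0.05,"y":-0.01,"z":-0.12,"ax":0,"ay":0,"az":0.05},{"hand":10,"x":0.11,"y":-0.02,"z":-0.12,"ax":0,"ay":0,"az":0.1},{"hand":10,"x":0.17,"y":-0.03,"z":-0.12,"ax":0,"ay":0,"az":0.15},{"hand":10,"x":0.23,"y":-0.03,"z":-0.12,"ax":0,"ay":0,"az":0.19},{"hand":10,"x":0.28,"y":-0.02,"z":-0.12,"ax":0,"ay":0,"az":0.19},{"hand":10,"x":0.33,"y":0.015,"z":-0.12,"ax":0,"ay":0,"az":0.19}]}}

```text
t: 4.62
tool_pos: [0.4819, 0.0197, 0.4768]
orientation: [-2.395, -2.032, 0.002]
force: [1.5, -1.9, -3.3]
opening: 0.0216
gripper_force: 40.0
```

Run:
```python
from h import *;from plant import *
plan(read_state(),[(.5578,.1052,.4777,1.405)])
```

```text
t 4.62 tcp [0.4819 0.0197 0.4768] th 1.4071 F [ 1.48 -1.91 -3.27] op 0.0216
  shift [ 0.0968  0.061  -0.001 ] turn [-0.0012  0.0006  0.0021] rows 1.8
```

Request:
{"name": "carry_out", "arguments": {"targets": [{"hand":10,"x":0.045,"y":0.02,"z":0,"ax":0,"ay":0,"az":0},{"hand":10,"x":0.08,"y":0.045,"z":0,"ax":0,"ay":0,"az":0},{"hand":10,"x":0.097,"y":0.06,"z":-0.001,"ax":0,"ay":0,"az":0.002},{"hand":10,"x":0.097,"y":0.061,"z":-0.001,"ax":0,"ay":0,"az":0.002}]}}

```text
t: 5.12
tool_pos: [0.5591, 0.105, 0.4762]
orientation: [-2.393, -2.031, 0.005]
force: [-0.5, -0.6, -3.7]
opening: 0.0219
gripper_force: 40.0
```

```bash
cat >> h.py <<'E'
PIV=np.array([.6136,.0147]);YAW=-.166
XD=np.array([np.cos(YAW),np.sin(YAW)]);YD=np.array([-np.sin(YAW),np.cos(YAW)])
def arm(tag,lo,hi,fish=True):
    f=np.load(tag+".npz");c={k:f[k] for k in f};p=cloud(c,fish).reshape(-1,3);p=p[np.isfinite(p[:,0])]
    q=(p[:,:2]-PIV);s=q@YD;x=q@XD;m=(s>lo)&(s<hi)&(abs(x)<.012)&(p[:,2]>.19)&(p[:,2]<.27)
    s,x,z=s[m],x[m],p[m,2]
    for b in np.arange(lo,hi,.004):
        k=(s>=b)&(s<b+.004)
        if k.sum()>3:
            t=k&(z>np.percentile(z[k],90)-.004);print(round(b+.002,3),"ztop",round(np.percentile(z[k],95),4),"med",round(np.median(z[k]),4),"x",np.round(np.percentile(x[k],[3,97]),4))
E
python3 - <<'E'
from h import *;from plant import *
st=read_state();plan(st,[])
q=st["tool_pos"][:2]-PIV;print("rack frame x,s",q@XD,q@YD)
c=snap(tag="3");arm("wrist3",.03,.17)
E
```

```text
t 5.12 tcp [0.5591 0.105  0.4762] th 1.4073 F [-0.5  -0.55 -3.74] op 0.0219
rack frame x,s -0.0686803191875208 0.08002555065496254
0.056 ztop 0.2289 med 0.2246 x [-0.0044 -0.0039]
0.06 ztop 0.2371 med 0.2291 x [-0.0044 -0.0037]
0.064 ztop 0.2443 med 0.2431 x [-0.0043  0.0042]
0.068 ztop 0.2447 med 0.2433 x [-0.0043  0.0035]
0.072 ztop 0.2449 med 0.2435 x [-0.0042  0.0037]
0.076 ztop 0.2455 med 0.2439 x [-0.0042  0.0039]
0.08 ztop 0.2459 med 0.2444 x [-0.0043  0.0037]
0.084 ztop 0.2461 med 0.2448 x [-0.0042  0.004 ]
0.088 ztop 0.2462 med 0.2396 x [-0.0043  0.0038]
0.092 ztop 0.2371 med 0.2359 x [-0.0044  0.0038]
0.096 ztop 0.2376 med 0.236 x [-0.0043  0.0038]
0.1 ztop 0.238 med 0.2368 x [-0.0042  0.0034]
0.104 ztop 0.2484 med 0.2454 x [-0.0042  0.0034]
0.108 ztop 0.2486 med 0.247 x [-0.0041  0.0034]
0.112 ztop 0.2492 med 0.2476 x [-0.0042  0.0035]
0.116 ztop 0.2497 med 0.2478 x [-0.0042  0.0035]
0.12 ztop 0.25 med 0.2484 x [-0.0042  0.0041]
0.124 ztop 0.2503 med 0.2488 x [-0.0041  0.0035]
0.128 ztop 0.2507 med 0.2491 x [-0.0041  0.0037]
0.132 ztop 0.2512 med 0.2497 x [-0.0041  0.004 ]
0.136 ztop 0.2513 med 0.25 x [-0.0042  0.0037]
0.14 ztop 0.2521 med 0.2502 x [-0.0042  0.0037]
0.144 ztop 0.2524 med 0.2508 x [-0.0042  0.0038]
0.148 ztop 0.2528 med 0.2512 x [-0.0042  0.0038]
0.152 ztop 0.2533 med 0.2516 x [-0.0042  0.004 ]
0.156 ztop 0.2533 med 0.2517 x [-0.0041  0.0037]
0.16 ztop 0.2678 med 0.2605 x [-0.0041  0.0035]
0.164 ztop 0.2681 med 0.2646 x [-0.0041  0.0035]
0.168 ztop 0.2632 med 0.2457 x [-0.0041 -0.0032]
```

View pics/wrist3.png

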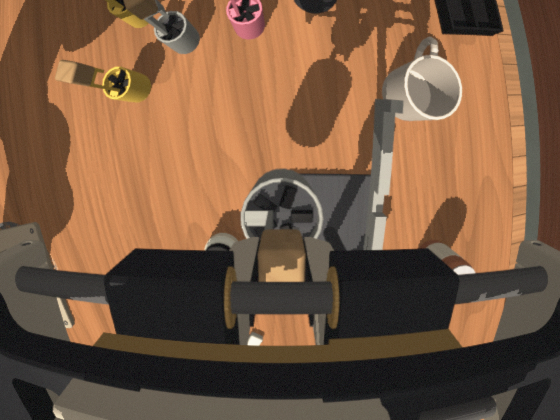

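The wrist view shows the held big tin at (282,215), strap on its left (the -x side). The left arm runs from (380,250) up to its stop at (390,105). The top of the group, grey (177,33), pink (245,15) and yellow (125,85) and (130,10), stays clear of this move.

Run:
```python
from h import *
f=np.load("wrist3.npz");c={k:f[k] for k in f};p=cloud(c,True).reshape(-1,3);p=p[np.isfinite(p[:,0])]
tcp=np.array([.5591,.105]);n=np.hypot(*(p[:,:2]-tcp).T)<.045
r=p[n&(p[:,2]>.195)&(p[:,2]<.225)];rr=r[r[:,1]>tcp[1]]
ctr,e=circ(r[np.hypot(*(r[:,:2]-tcp).T)>.027],.033);print(len(r),np.percentile(r[:,2],[5,50,90]),"ctr",ctr,e,"rack frame",(ctr-PIV)@XD,(ctr-PIV)@YD)
```

```text
3239 [0.19518898 0.20137001 0.20896051] ctr [0.55822794 0.10083295] 0.0027290400428084806 rack frame -0.06884338292634326 0.07579932328106934
```

Run:
```python
from h import *
f=np.load("wrist3.npz");c={k:f[k] for k in f};p=cloud(c,True).reshape(-1,3);p=p[np.isfinite(p[:,0])]
tcp=np.array([.5591,.105]);d=np.hypot(*(p[:,:2]-tcp).T)
for lo,hi in ((.204,.207),(.207,.2105),(.2105,.214)):
    r=p[(d<.045)&(d>.026)&(p[:,2]>lo)&(p[:,2]<hi)]
    if len(r)>5:
        ctr,e=circ(r,.033);q=(r[:,:2]-PIV);print(lo,len(r),e,"x,s",(ctr-PIV)@XD,(ctr-PIV)@YD,"ext x",(q@XD).min(),(q@XD).max(),"s max",(q@YD).max())
```

```text
0.204 107 0.0024762751000838744 x,s -0.06514573669151673 0.07601189288594812 ext x -0.09817684084282881 -0.039261074899271456 s max 0.10876418085111221
0.207 653 0.001673026604070727 x,s -0.06846450154089607 0.07422146173960341 ext x -0.10119896670183821 -0.03651024087830311 s max 0.1088504896906877
0.2105 21 0.0011260900677759712 x,s -0.06830819163463482 0.08095402328759006 ext x -0.10087368338301858 -0.038540137891876595 s max 0.09214022278634447
```

Request:
{"name": "carry_out", "arguments": {"targets": [{"hand":10,"x":0,"y":0.02,"z":0,"ax":0,"ay":0,"az":0},{"hand":10,"x":0,"y":0.04,"z":0,"ax":0,"ay":0,"az":0},{"hand":10,"x":0,"y":0.06,"z":0,"ax":0,"ay":0,"az":0},{"hand":10,"x":0,"y":0.069,"z":0,"ax":0,"ay":0,"az":0},{"hand":10,"x":0,"y":0.069,"z":0,"ax":0,"ay":0,"az":0.0},{"hand":10,"x":0,"y":0.069,"z":0.008,"ax":0,"ay":0,"az":0},{"hand":10,"x":0,"y":0.069,"z":0.014,"ax":0,"ay":0,"az":0},{"hand":10,"x":0,"y":0.069,"z":0.019,"ax":0,"ay":0,"az":0}]}}

```text
t: 6.18
tool_pos: [0.6261, 0.0928, 0.4574]
orientation: [-2.395, -2.03, 0.003]
force: [0.3, -0.1, -4.9]
opening: 0.0221
gripper_force: 40.0
```

Run:
```python
from h import *;from plant import *
st=read_state();plan(st,[])
q=st["tool_pos"][:2]-PIV;print("rack frame x,s",q@XD,q@YD, "hook z",st["tool_pos"][2]-.2077)
for n in("scene","side"):
    snap(n,"4");arm(n+"4",.10,.17,False)
```

```text
t 6.17 tcp [0.6261 0.0928 0.4574] th 1.406 F [ 0.31 -0.09 -4.93] op 0.0221
rack frame x,s -0.0005515019772781487 0.07905675905606012 hook z 0.24974116270656366
0.11 ztop 0.2485 med 0.2362 x [-0.0006  0.003 ]
0.114 ztop 0.2485 med 0.247 x [-0.0057 -0.    ]
0.118 ztop 0.2492 med 0.2472 x [-0.0059  0.0019]
0.122 ztop 0.2488 med 0.2451 x [-0.006   0.0007]
0.126 ztop 0.25 med 0.2476 x [-0.0041  0.0008]
0.13 ztop 0.2507 med 0.2479 x [-0.0058  0.0018]
0.134 ztop 0.2505 med 0.2476 x [-0.0058  0.0014]
0.138 ztop 0.2524 med 0.249 x [-0.0067  0.0008]
0.142 ztop 0.2525 med 0.2472 x [-0.0054  0.0013]
0.146 ztop 0.25 med 0.2468 x [-0.0064  0.0016]
0.15 ztop 0.2519 med 0.2474 x [-0.0048  0.001 ]
0.154 ztop 0.2524 med 0.2499 x [-0.0024  0.0013]
0.158 ztop 0.2447 med 0.238 x [0.0007 0.0012]
0.162 ztop 0.2667 med 0.2523 x [-0.0038  0.0017]
0.166 ztop 0.2669 med 0.2635 x [-0.0071  0.0012]
0.17 ztop 0.2625 med 0.2533 x [-0.007   0.0019]
0.102 ztop 0.2476 med 0.2397 x [-0.0055 -0.002 ]
0.106 ztop 0.2485 med 0.2384 x [-0.0047 -0.    ]
0.11 ztop 0.2465 med 0.2384 x [-0.005  -0.0042]
0.114 ztop 0.2505 med 0.2449 x [-0.0047  0.0025]
0.118 ztop 0.2488 med 0.2427 x [-0.0048  0.0014]
0.122 ztop 0.2475 med 0.2384 x [-0.0065  0.0015]
0.126 ztop 0.2504 med 0.2477 x [-0.0049  0.0032]
0.13 ztop 0.2494 med 0.2357 x [-0.0051 -0.0004]
0.134 ztop 0.2517 med 0.2469 x [-0.004   0.0019]
0.138 ztop 0.2529 med 0.2458 x [-0.0056  0.0016]
0.142 ztop 0.2501 med 0.2376 x [-0.0057  0.0001]
0.146 ztop 0.2525 med 0.2505 x [-0.0031  0.0037]
0.15 ztop 0.2535 med 0.245 x [-0.0045  0.0015]
0.154 ztop 0.262 med 0.2483 x [-0.0051 -0.0001]
0.158 ztop 0.2674 med 0.2577 x [-0.005   0.0025]
0.162 ztop 0.2671 med 0.2537 x [-0.0054  0.004 ]
0.166 ztop 0.2669 med 0.2526 x [-0.0048  0.001 ]
```

Request:
{"name": "carry_out", "arguments": {"targets": [{"hand":10,"x":0,"y":0,"z":0.005,"ax":0,"ay":0,"az":0},{"hand":10,"x":0,"y":0,"z":0.009,"ax":0,"ay":0,"az":0},{"hand":10,"x":0,"y":0,"z":0.013,"ax":0,"ay":0,"az":0},{"hand":10,"x":0,"y":0,"z":0.015,"ax":0,"ay":0,"az":0},{"hand":10,"x":0,"y":0,"z":0.015,"ax":0,"ay":0,"az":0}]}}

```text
t: 6.9
tool_pos: [0.6266, 0.0928, 0.4435]
orientation: [-2.396, -2.03, 0.001]
force: [0.6, 2.7, -0.0]
opening: 0.0218
gripper_force: 40.0
```

Request:
{"name": "carry_out", "arguments": {"targets": [{"hand":10,"x":0.003,"y":0,"z":0,"ax":0,"ay":0,"az":0},{"hand":10,"x":0.006,"y":0,"z":0,"ax":0,"ay":0,"az":0},{"hand":10,"x":0.009,"y":0,"z":0,"ax":0,"ay":0,"az":0},{"hand":10,"x":0.012,"y":0,"z":0,"ax":0,"ay":0,"az":0}]}}

```text
t: 7.4
tool_pos: [0.6285, 0.1046, 0.4431]
orientation: [-2.396, -2.03, 0.003]
force: [0.2, -1.9, -1.3]
opening: 0.0214
gripper_force: 40.0
```

```bash
cat >> h.py <<'E'
def stat(off):
    from plant import read_state
    st=read_state();plan(st,[])
    q=st["tool_pos"][:2]-PIV;print("rack frame x,s",q@XD,q@YD, "hook z",st["tool_pos"][2]-off)
    c=snap("scene","s");p=cloud(c).reshape(-1,3);p=p[np.isfinite(p[:,0])];q=(p[:,:2]-PIV);s=q@YD;x=q@XD
    k=(abs(s-.166)<.004)&(abs(x)<.012)&(p[:,2]>.2);z=np.percentile(p[k,2],90)
    print("stop z",z,"tilt~",.09+(z-.2667)/.165)
E
python3 -c "from h import *;stat(.2077)"
```

```text
t 7.4 tcp [0.6285 0.1046 0.4431] th 1.4057 F [ 0.22 -1.88 -1.3 ] op 0.0214
rack frame x,s -0.0001800113028503628 0.09111046218294218 hook z 0.23539984525625451
stop z 0.6637736960519006 tilt~ 2.4965072487993973
```

Request:
{"name": "carry_out", "arguments": {"targets": [{"hand":10,"x":0.0015,"y":0,"z":0,"ax":0,"ay":0,"az":0},{"hand":10,"x":0.003,"y":0,"z":0,"ax":0,"ay":0,"az":0},{"hand":10,"x":0.003,"y":0,"z":0,"ax":0,"ay":0,"az":0}]}}

```text
t: 7.82
tool_pos: [0.629, 0.1076, 0.4432]
orientation: [-2.396, -2.03, 0.002]
force: [-0.6, -1.0, -0.6]
opening: 0.0218
gripper_force: 40.0
```

```bash
sed -i 's/(p\[:,2\]>.2);z=/(p[:,2]>.2)\&(p[:,2]<.3);z=/' h.py; python3 -c "from h import *;stat(.2077)"
```

```text
t 7.83 tcp [0.629  0.1076 0.4432] th 1.406 F [-0.62 -0.96 -0.59] op 0.0218
rack frame x,s -0.00019807217226262643 0.09413727502961215 hook z 0.23546623417205736
stop z 0.25067363152178906 tilt~ -0.0071295059285510776
```

Request:
{"name": "carry_out", "arguments": {"targets": [{"hand":10,"x":0.001,"y":0,"z":0,"ax":0,"ay":0,"az":0},{"hand":10,"x":0.002,"y":0,"z":0,"ax":0,"ay":0,"az":0},{"hand":10,"x":0.002,"y":0,"z":0,"ax":0,"ay":0,"az":0}]}}

```text
t: 8.25
tool_pos: [0.6293, 0.1095, 0.4432]
orientation: [-2.396, -2.03, 0.002]
force: [0.1, -1.0, -1.3]
opening: 0.0218
gripper_force: 40.0
```

```bash
python3 -c "from h import *;stat(.2077)"
```

```text
t 8.25 tcp [0.6293 0.1095 0.4432] th 1.4059 F [ 0.06 -1.04 -1.28] op 0.0218
rack frame x,s -0.00018492664720600667 0.09604863928113362 hook z 0.2354939418391544
stop z 0.2496453995155322 tilt~ -0.013361215057380624
```

Request:
{"name": "carry_out", "arguments": {"targets": [{"hand":10,"x":0.001,"y":0,"z":0,"ax":0,"ay":0,"az":0},{"hand":10,"x":0.0015,"y":0,"z":0,"ax":0,"ay":0,"az":0},{"hand":10,"x":0.0015,"y":0,"z":0,"ax":0,"ay":0,"az":0}]}}

```text
t: 8.68
tool_pos: [0.6295, 0.1111, 0.4426]
orientation: [-2.395, -2.03, 0.003]
force: [0.4, 0.2, -4.1]
opening: 0.0219
gripper_force: 40.0
```

```bash
python3 -c "from h import *;stat(.2077)"
```

```text
t 8.68 tcp [0.6295 0.1111 0.4426] th 1.4061 F [ 0.36  0.21 -4.07] op 0.0219
rack frame x,s -0.0002945419300618612 0.0976955071711805 hook z 0.23492838878740524
stop z 0.2648145753248511 tilt~ 0.07857318378697632
```

The hook dropped in: the bar swung back up to about +0.08 and the vertical force returned to the tin's weight. Now I lower the weight onto the arm.

Request:
{"name": "carry_out", "arguments": {"targets": [{"hand":10,"x":0.0003,"y":0,"z":0.004,"ax":0,"ay":0,"az":0},{"hand":10,"x":0.0003,"y":0,"z":0.008,"ax":0,"ay":0,"az":0},{"hand":10,"x":0.0003,"y":0,"z":0.011,"ax":0,"ay":0,"az":0},{"hand":10,"x":0.0003,"y":0,"z":0.013,"ax":0,"ay":0,"az":0},{"hand":10,"x":0.0003,"y":0,"z":0.013,"ax":0,"ay":0,"az":0}]}}

```text
t: 9.35
tool_pos: [0.6296, 0.1114, 0.4303]
orientation: [-2.396, -2.03, 0.001]
force: [0.5, 2.1, -0.1]
opening: 0.0219
gripper_force: 40.0
```

```bash
python3 -c "from h import *;stat(.2077)"
```

```text
t 9.35 tcp [0.6296 0.1114 0.4303] th 1.406 F [ 0.53  2.07 -0.15] op 0.0219
rack frame x,s -0.0002291712740811874 0.09798406449151792 hook z 0.22263517770760977
stop z 0.24593396033993875 tilt~ -0.035854785818552976
```

Request:
{"name": "carry_out", "arguments": {"targets": [{"hand":40,"x":0,"y":0,"z":0.001,"ax":0,"ay":0,"az":0},{"hand":55,"x":0,"y":0,"z":0.001,"ax":0,"ay":0,"az":0},{"hand":55,"x":0,"y":0,"z":0.001,"ax":0,"ay":0,"az":0},{"hand":55,"x":0,"y":0,"z":-0.02,"ax":0,"ay":0,"az":0},{"hand":55,"x":0,"y":0,"z":-0.07,"ax":0,"ay":0,"az":0},{"hand":55,"x":0,"y":0,"z":-0.1,"ax":0,"ay":0,"az":0}]}}

```text
t: 10.15
tool_pos: [0.6295, 0.1111, 0.5351]
orientation: [2.396, 2.03, 0.004]
force: [0.1, -0.2, -0.3]
opening: 0.0515
gripper_force: 0.0
```

Run:
```python
from h import *;from plant import *
stat(.2077)
c=load("side") if 0 else snap("side","5")
plan(read_state(),[(.453,.25,.46,1.57)])
cv2.imwrite("pics/chk5.png",np.hstack([cv2.resize(c["im"][100:310,180:380],None,fx=2.0,fy=2.0),cv2.resize(cv2.imread("pics/scenes.png")[110:320,190:390],None,fx=2,fy=2)]))
```

```text
t 10.15 tcp [0.6295 0.1111 0.5351] th 1.4057 F [ 0.1  -0.22 -0.27] op 0.0515
rack frame x,s -0.00024078961148872808 0.0976922037083776 hook z 0.327365982878551
stop z 0.2457269130478385 tilt~ -0.037109617891887825
t 10.25 tcp [0.6297 0.1111 0.5374] th 1.4057 F [0.21 0.2  0.05] op 0.0511
  shift [ 0.1078 -0.1977  0.0762] turn [ 0.0077 -0.0016 -0.1643] rows 3.8
```

View pics/chk5.png

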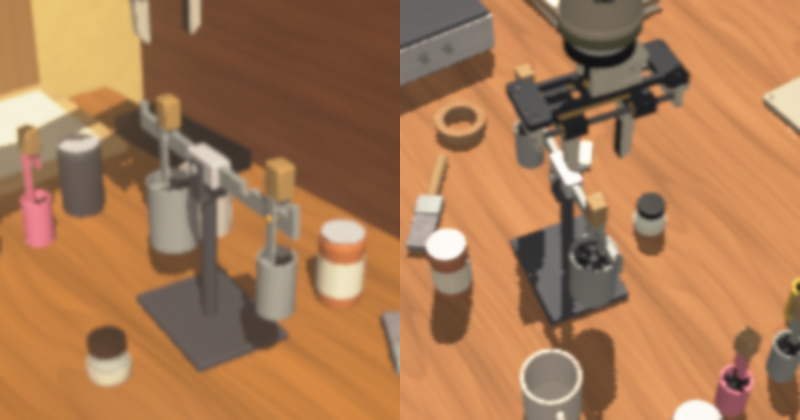

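The side crop (left) shows the big tin hanging in the left arm at about (170,200), with the pinned twin at (275,270). The scene crop (right) agrees, with the bar slightly left-down. Next is the grey small tin, at scene pixel (384,285), rather than the pink or yellow ones.

Request:
{"name": "carry_out", "arguments": {"targets": [{"hand":55,"x":0.03,"y":-0.045,"z":0,"ax":0.006,"ay":0,"az":-0.04},{"hand":55,"x":0.06,"y":-0.095,"z":0.01,"ax":0.006,"ay":0,"az":-0.08},{"hand":55,"x":0.09,"y":-0.145,"z":0.04,"ax":0.006,"ay":0,"az":-0.12},{"hand":55,"x":0.115,"y":-0.185,"z":0.07,"ax":0.006,"ay":0,"az":-0.16},{"hand":55,"x":0.123,"y":-0.198,"z":0.095,"ax":0.006,"ay":0,"az":-0.164},{"hand":55,"x":0.123,"y":-0.198,"z":0.095,"ax":0.006,"ay":0,"az":-0.164}]}}

```text
t: 11.0
tool_pos: [0.4531, 0.2655, 0.4336]
orientation: [-2.215, -2.217, 0.014]
force: [1.2, -1.0, -0.1]
opening: 0.0512
gripper_force: 0.0
```

Run:
```python
from h import *;from plant import *
plan(read_state(),[])
c=snap(tag="6");tin("wrist6",np.array([.454,.329]),.022,.07,.182)
cv2.imwrite("pics/w6b.png",cv2.resize(c["im"][20:260,120:420],None,fx=2.5,fy=2.5))
```

```text
t 11.0 tcp [0.4531 0.2655 0.4336] th 1.5719 F [ 1.25 -1.   -0.06] op 0.0512
rim 242 [0.4557 0.3268] ((454.5124206542969, 328.0562438964844), 21.8238582611084)
grip top 1071 0.18280203158585917 ((454.677978515625, 327.8684387207031), (21.87457847595215, 26.00992202758789), 13.105181694030762)
strap 0
```

View pics/w6b.png

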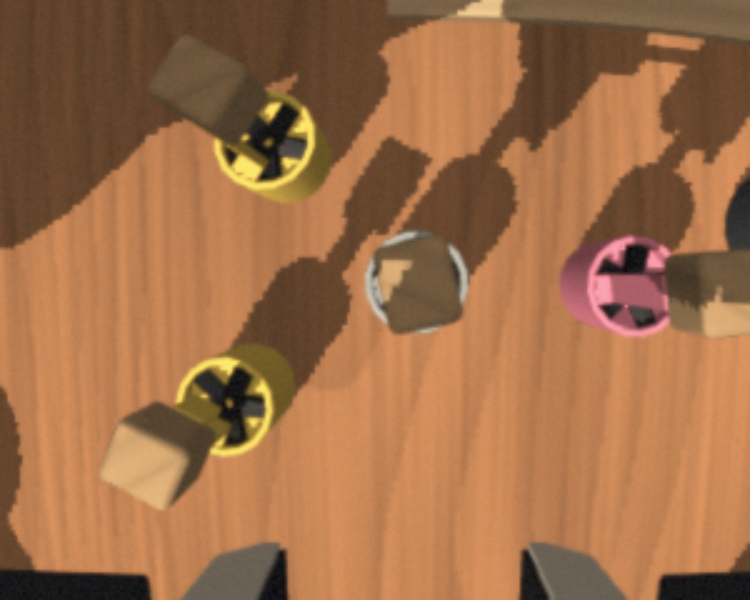

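The enlarged crop shows grey tin_small at (415,282), with the yellow ones at (268,145) and (230,405) and the pink at (635,285). The grey one fits: rim radius 21.8 mm and grip 21.9 x 26.0 mm at 183 mm up.

Run:
```python
from h import *;from plant import *
plan(read_state(),[(.4546,.328,.42,1.80),(.4546,.328,.340,1.80)])
```

```text
t 11.05 tcp [0.4542 0.265  0.4354] th 1.5706 F [0.59 0.35 0.74] op 0.0512
  shift [0.063  0.0006 0.0154] turn [-0.0089 -0.0008 -0.2294] rows 1.2
  shift [0.063  0.0013 0.0954] turn [-0.0089 -0.0008 -0.2294] rows 1.8
```

Request:
{"name": "carry_out", "arguments": {"targets": [{"hand":55,"x":0.04,"y":0.001,"z":0.0,"ax":-0.008,"ay":0,"az":-0.15},{"hand":55,"x":0.063,"y":0.001,"z":0.01,"ax":-0.008,"ay":0,"az":-0.229},{"hand":55,"x":0.063,"y":0.001,"z":0.04,"ax":-0.008,"ay":0,"az":-0.229},{"hand":55,"x":0.063,"y":0.001,"z":0.08,"ax":-0.008,"ay":0,"az":-0.229},{"hand":55,"x":0.063,"y":0.001,"z":0.095,"ax":-0.008,"ay":0,"az":-0.229},{"hand":10,"x":0.063,"y":0.001,"z":0.095,"ax":-0.008,"ay":0,"az":-0.229},{"hand":10,"x":0.063,"y":0.001,"z":0.095,"ax":-0.008,"ay":0,"az":-0.229},{"hand":10,"x":0.063,"y":0.001,"z":0.095,"ax":-0.008,"ay":0,"az":-0.229}]}}

```text
t: 12.05
tool_pos: [0.4554, 0.3283, 0.3426]
orientation: [1.955, 2.459, 0.006]
force: [0.2, -0.4, 0.6]
opening: 0.0263
gripper_force: 0.0
```

Request:
{"name": "carry_out", "arguments": {"targets": [{"hand":10,"x":0,"y":0,"z":0,"ax":0,"ay":0,"az":0},{"hand":10,"x":0,"y":0,"z":0,"ax":0,"ay":0,"az":0}]}}

```text
t: 12.3
tool_pos: [0.4549, 0.3283, 0.3422]
orientation: [-1.954, -2.46, -0.005]
force: [-0.9, -1.0, 5.5]
opening: 0.0214
gripper_force: 39.9
```

Run:
```python
from h import *;from plant import *
s=.065
tgt=PIV-s*YD-.07*XD;print(tgt)
plan(read_state(),[(.4546,.328,.45,1.80),(.42,.05,.48,1.405),(tgt[0],tgt[1],.48,1.405)])
```

```text
[ 0.53382173 -0.03783978]
t 12.3 tcp [0.4549 0.3283 0.3422] th 1.799 F [-0.89 -0.96  5.47] op 0.0214
  shift [-0.     -0.0002 -0.1078] turn [ 0.002  -0.0021 -0.001 ] rows 1.7
  shift [-0.2629 -0.0967 -0.1385] turn [ 0.0016 -0.0025  0.394 ] rows 5.0
  shift [-0.3742 -0.0057 -0.1386] turn [ 0.0016 -0.0025  0.394 ] rows 6.4
```

Request:
{"name": "carry_out", "arguments": {"targets": [{"hand":10,"x":0,"y":0,"z":-0.05,"ax":0,"ay":0,"az":0},{"hand":10,"x":0,"y":0,"z":-0.11,"ax":0,"ay":0,"az":0},{"hand":10,"x":-0.055,"y":-0.02,"z":-0.13,"ax":0,"ay":0,"az":0.08},{"hand":10,"x":-0.11,"y":-0.04,"z":-0.136,"ax":0,"ay":0,"az":0.16},{"hand":10,"x":-0.165,"y":-0.06,"z":-0.136,"ax":0,"ay":0,"az":0.24},{"hand":10,"x":-0.22,"y":-0.075,"z":-0.136,"ax":0,"ay":0,"az":0.32},{"hand":10,"x":-0.265,"y":-0.08,"z":-0.136,"ax":0,"ay":0,"az":0.394},{"hand":10,"x":-0.3,"y":-0.06,"z":-0.136,"ax":0,"ay":0,"az":0.394}]}}

```text
t: 13.3
tool_pos: [0.4635, 0.0202, 0.477]
orientation: [2.4, 2.027, 0.003]
force: [0.3, 0.7, -1.8]
opening: 0.0218
gripper_force: 40.0
```

Run:
```python
from h import *;from plant import *
t=PIV-.066*YD-.07*XD
plan(read_state(),[(t[0],t[1],.477,1.405)])
```

```text
t 13.3 tcp [0.4635 0.0202 0.477 ] th 1.4024 F [ 0.33  0.68 -1.82] op 0.0218
  shift [-0.0465  0.079   0.0001] turn [ 0.0015 -0.0015 -0.0026] rows 1.5
```

Request:
{"name": "carry_out", "arguments": {"targets": [{"hand":10,"x":-0.025,"y":0.035,"z":0,"ax":0,"ay":0,"az":0},{"hand":10,"x":-0.04,"y":0.065,"z":0,"ax":0,"ay":0,"az":0},{"hand":10,"x":-0.0465,"y":0.079,"z":0,"ax":0,"ay":0,"az":-0.002},{"hand":10,"x":-0.0465,"y":0.079,"z":0,"ax":0,"ay":0,"az":-0.002},{"hand":10,"x":-0.0465,"y":0.079,"z":0,"ax":0,"ay":0,"az":-0.002}]}}

```text
t: 13.92
tool_pos: [0.5338, -0.0361, 0.4761]
orientation: [-2.394, -2.032, -0.001]
force: [-0.6, -0.1, -2.0]
opening: 0.0213
gripper_force: 40.0
```

Run:
```python
from h import *;from plant import *
st=read_state();plan(st,[]);tcp=st["tool_pos"][:2]
print("x,s",(tcp-PIV)@XD,(tcp-PIV)@YD)
c=snap(tag="7");arm("wrist7",-.14,.12)
p=cloud(c,True).reshape(-1,3);p=p[np.isfinite(p[:,0])];d=np.hypot(*(p[:,:2]-tcp).T);h=st["tool_pos"][2]-.3422+.07
r=p[(d<.032)&(d>.014)&(abs(p[:,2]-h-.0007)<.0025)];q=r[:,:2]-PIV
print("rim",len(r),"x ext",(q@XD).min(),(q@XD).max(),"s max",(q@YD).max(),(q@YD).min())
```

```text
t 13.93 tcp [ 0.5338 -0.0361  0.4761] th 1.4076 F [-0.56 -0.15 -1.96] op 0.0213
x,s -0.07029089280733611 -0.06323429696875876
-0.086 ztop 0.2314 med 0.2296 x [-0.0047  0.0029]
-0.082 ztop 0.2311 med 0.2298 x [-0.0045  0.0034]
-0.078 ztop 0.2401 med 0.23 x [-0.0045  0.0032]
-0.074 ztop 0.2406 med 0.2389 x [-0.0045  0.0037]
-0.07 ztop 0.2405 med 0.2394 x [-0.0045  0.0036]
-0.066 ztop 0.2406 med 0.239 x [-0.0045  0.0035]
-0.062 ztop 0.2403 med 0.2393 x [-0.0045  0.0036]
-0.058 ztop 0.2403 med 0.239 x [-0.0045  0.0032]
-0.054 ztop 0.2401 med 0.2385 x [-0.0044  0.0035]
-0.05 ztop 0.2398 med 0.2384 x [-0.0045  0.0034]
-0.046 ztop 0.2395 med 0.2382 x [-0.0046  0.0037]
-0.042 ztop 0.2399 med 0.2379 x [-0.0044  0.0038]
-0.038 ztop 0.2395 med 0.238 x [-0.0044  0.0035]
-0.034 ztop 0.2392 med 0.2379 x [-0.0044  0.0038]
-0.03 ztop 0.242 med 0.2382 x [-0.0113  0.0082]
-0.026 ztop 0.243 med 0.2419 x [-0.0119  0.0106]
-0.022 ztop 0.243 med 0.2418 x [-0.0119  0.0107]
-0.018 ztop 0.2429 med 0.2418 x [-0.0119  0.0102]
-0.014 ztop 0.2427 med 0.2414 x [-0.0119  0.0105]
-0.01 ztop 0.2425 med 0.2414 x [-0.
[... 781 characters left out ...]
0042  0.0037]
0.058 ztop 0.2359 med 0.2341 x [-0.0042  0.0034]
0.062 ztop 0.2358 med 0.2342 x [-0.0042  0.0038]
0.066 ztop 0.2356 med 0.2343 x [-0.0043  0.0036]
0.07 ztop 0.2354 med 0.2338 x [-0.0041  0.0039]
0.074 ztop 0.2353 med 0.2334 x [-0.0042  0.0041]
0.078 ztop 0.235 med 0.2336 x [-0.0042  0.0039]
0.082 ztop 0.2646 med 0.2468 x [-0.0082  0.0078]
0.086 ztop 0.269 med 0.2571 x [-0.011   0.0093]
0.09 ztop 0.2564 med 0.2206 x [-0.0113  0.0097]
0.094 ztop 0.2483 med 0.2256 x [-0.0113 -0.01  ]
0.098 ztop 0.238 med 0.2191 x [-0.0113 -0.0105]
0.102 ztop 0.2321 med 0.2209 x [-0.0114 -0.0105]
rim 509 x ext -0.09084814213648194 -0.04819298853936722 s max -0.03976173724319262 -0.07606270960231297
```

Request:
{"name": "carry_out", "arguments": {"targets": [{"hand":10,"x":-0.002,"y":0.02,"z":0,"ax":0,"ay":0,"az":0},{"hand":10,"x":-0.004,"y":0.04,"z":0,"ax":0,"ay":0,"az":0},{"hand":10,"x":-0.004,"y":0.06,"z":0,"ax":0,"ay":0,"az":0},{"hand":10,"x":-0.004,"y":0.07,"z":0,"ax":0,"ay":0,"az":0},{"hand":10,"x":-0.004,"y":0.07,"z":0,"ax":0,"ay":0,"az":0},{"hand":10,"x":-0.004,"y":0.07,"z":0.008,"ax":0,"ay":0,"az":0},{"hand":10,"x":-0.004,"y":0.07,"z":0.014,"ax":0,"ay":0,"az":0},{"hand":10,"x":-0.004,"y":0.07,"z":0.018,"ax":0,"ay":0,"az":0}]}}

```text
t: 14.98
tool_pos: [0.6024, -0.0521, 0.4572]
orientation: [-2.394, -2.031, -0.001]
force: [-0.4, 0.7, -2.4]
opening: 0.0218
gripper_force: 40.0
```

```bash
python3 -c "from h import *;stat(.2122)"
```

```text
t 14.97 tcp [ 0.6024 -0.0521  0.4572] th 1.4068 F [-0.39  0.68 -2.37] op 0.0218
rack frame x,s -4.704316177288782e-05 -0.06776626448813207 hook z 0.2450092980908543
stop z 0.24462731716057268 tilt~ -0.043773835390468585
```

Request:
{"name": "carry_out", "arguments": {"targets": [{"hand":10,"x":0,"y":0,"z":0.004,"ax":0,"ay":0,"az":0},{"hand":10,"x":0,"y":0,"z":0.008,"ax":0,"ay":0,"az":0},{"hand":10,"x":0,"y":0,"z":0.011,"ax":0,"ay":0,"az":0},{"hand":10,"x":0,"y":0,"z":0.0125,"ax":0,"ay":0,"az":0},{"hand":10,"x":0,"y":0,"z":0.0125,"ax":0,"ay":0,"az":0}]}}

```text
t: 15.65
tool_pos: [0.6028, -0.0524, 0.4458]
orientation: [-2.396, -2.031, -0.002]
force: [-1.6, -2.1, 1.3]
opening: 0.0217
gripper_force: 40.0
```

```bash
python3 -c "from h import *;stat(.2122)"
```

```text
t 15.65 tcp [ 0.6028 -0.0524  0.4458] th 1.4065 F [-1.59 -2.08  1.33] op 0.0217
rack frame x,s 0.00041761755882052816 -0.06799393043623705 hook z 0.23364351053496552
stop z 0.2563886072538112 tilt~ 0.027506710629158743
```

Contact is as expected: about 3.5 N of press and a tilt of +0.03. I slide outwards.

Request:
{"name": "carry_out", "arguments": {"targets": [{"hand":10,"x":-0.003,"y":0,"z":0,"ax":0,"ay":0,"az":0},{"hand":10,"x":-0.006,"y":0,"z":0,"ax":0,"ay":0,"az":0},{"hand":10,"x":-0.009,"y":0,"z":0,"ax":0,"ay":0,"az":0},{"hand":10,"x":-0.012,"y":0,"z":0,"ax":0,"ay":0,"az":0},{"hand":10,"x":-0.0145,"y":0,"z":0,"ax":0,"ay":0,"az":0},{"hand":10,"x":-0.0145,"y":0,"z":0,"ax":0,"ay":0,"az":0}]}}

```text
t: 16.45
tool_pos: [0.6003, -0.0669, 0.4454]
orientation: [-2.396, -2.031, -0.001]
force: [-0.2, -0.2, 0.7]
opening: 0.0216
gripper_force: 40.0
```

```bash
python3 -c "from h import *;stat(.2122)"
```

```text
t 16.45 tcp [ 0.6003 -0.0669  0.4454] th 1.4063 F [-0.2  -0.25  0.65] op 0.0216
rack frame x,s 0.0003793138333696841 -0.08263900629084779 hook z 0.23321896569769213
stop z 0.2556971831788507 tilt~ 0.023316261690004322
```

Request:
{"name": "carry_out", "arguments": {"targets": [{"hand":10,"x":-0.001,"y":0,"z":0,"ax":0,"ay":0,"az":0},{"hand":10,"x":-0.002,"y":0,"z":0,"ax":0,"ay":0,"az":0},{"hand":10,"x":-0.002,"y":0,"z":0,"ax":0,"ay":0,"az":0}]}}

```text
t: 16.88
tool_pos: [0.5999, -0.0686, 0.4449]
orientation: [-2.395, -2.031, -0.0]
force: [0.4, 0.6, -1.2]
opening: 0.022
gripper_force: 40.0
```

```bash
python3 -c "from h import *;stat(.2122)"
```

```text
t 16.88 tcp [ 0.5999 -0.0686  0.4449] th 1.4066 F [ 0.43  0.57 -1.18] op 0.022
rack frame x,s 0.00029044440784899476 -0.08442038795585909 hook z 0.2327061761369757
stop z 0.24525675666165292 tilt~ -0.0399590505354368
```

Request:
{"name": "carry_out", "arguments": {"targets": [{"hand":10,"x":-0.0005,"y":0,"z":0.003,"ax":0,"ay":0,"az":0},{"hand":10,"x":-0.0005,"y":0,"z":0.006,"ax":0,"ay":0,"az":0},{"hand":10,"x":-0.0005,"y":0,"z":0.0075,"ax":0,"ay":0,"az":0},{"hand":10,"x":-0.0005,"y":0,"z":0.0075,"ax":0,"ay":0,"az":0}]}}

```text
t: 17.42
tool_pos: [0.6, -0.069, 0.4379]
orientation: [-2.395, -2.031, -0.001]
force: [0.3, 0.2, -1.2]
opening: 0.0217
gripper_force: 40.0
```

```bash
python3 -c "from h import *;stat(.2122)"
```

```text
t 17.43 tcp [ 0.6    -0.069   0.4379] th 1.4067 F [ 0.28  0.24 -1.16] op 0.0217
rack frame x,s 0.00036962409619843554 -0.08480160965120474 hook z 0.22565945978675683
stop z 0.25105806373688233 tilt~ -0.004799613715864612
```

Request:
{"name": "carry_out", "arguments": {"targets": [{"hand":10,"x":0,"y":0,"z":0.0015,"ax":0,"ay":0,"az":0},{"hand":40,"x":0,"y":0,"z":0.0015,"ax":0,"ay":0,"az":0},{"hand":55,"x":0,"y":0,"z":0.0015,"ax":0,"ay":0,"az":0},{"hand":55,"x":0,"y":0,"z":0.0015,"ax":0,"ay":0,"az":0},{"hand":55,"x":0,"y":0,"z":-0.02,"ax":0,"ay":0,"az":0},{"hand":55,"x":0,"y":0,"z":-0.07,"ax":0,"ay":0,"az":0},{"hand":55,"x":0,"y":0,"z":-0.11,"ax":0,"ay":0,"az":0},{"hand":55,"x":0,"y":0,"z":-0.11,"ax":0,"ay":0,"az":0}]}}

```text
t: 18.48
tool_pos: [0.6001, -0.0691, 0.553]
orientation: [2.392, 2.029, 0.009]
force: [0.8, -0.4, 0.2]
opening: 0.0512
gripper_force: 0.0
```

Request:
{"name": "carry_out", "arguments": {"targets": [{"hand":55,"x":0,"y":-0.05,"z":0,"ax":0,"ay":0,"az":0},{"hand":55,"x":0,"y":-0.1,"z":0,"ax":0,"ay":0,"az":0},{"hand":55,"x":0,"y":-0.15,"z":0,"ax":0,"ay":0,"az":0},{"hand":55,"x":0,"y":-0.15,"z":0,"ax":0,"ay":0,"az":0},{"hand":55,"x":0,"y":-0.15,"z":0,"ax":0,"ay":0,"az":0},{"hand":55,"x":0,"y":-0.15,"z":0,"ax":0,"ay":0,"az":0},{"hand":55,"x":0,"y":-0.15,"z":0,"ax":0,"ay":0,"az":0},{"hand":55,"x":0,"y":-0.15,"z":0,"ax":0,"ay":0,"az":0}]}}

```text
t: 19.48
tool_pos: [0.4525, -0.0448, 0.5477]
orientation: [-2.395, -2.031, -0.001]
force: [-0.2, -0.8, 0.4]
opening: 0.0515
gripper_force: 0.0
```

Run:
```python
from h import *;from plant import *
stat(.2122);stat(.2122)
c=snap("wrist","9");s=snap("side","9")
cv2.imwrite("pics/chk9.png",np.hstack([cv2.resize(c["im"],None,fx=.75,fy=.75),cv2.resize(s["im"][100:310,180:370],None,fx=1.5,fy=1.5)]))
# grip tops of hung tins -> hook height in bar frame
p=cloud(s).reshape(-1,3);w=cloud(c,True).reshape(-1,3);p=np.concatenate([p,w]);p=p[np.isfinite(p[:,0])];q=p[:,:2]-PIV
for n,a in(("big",.0965),("small",-.0857),("pinned",-.1457)):
    m=(abs(q@XD)<.014)&(abs(q@YD-a)<.016)&(p[:,2]>.25)&(p[:,2]<.32);t=np.percentile(p[m,2],92) if m.sum() else None
    print(n,m.sum(),"grip top",t,"hook z",t-.052, "s",np.median((q@YD)[m]))
```

```text
t 19.48 tcp [ 0.4525 -0.0448  0.5477] th 1.4067 F [-0.21 -0.8   0.35] op 0.0515
rack frame x,s -0.1490182673852456 -0.08524573738188841 hook z 0.3354671587064963
stop z 0.2530316322517206 tilt~ 0.00716140758618547
t 19.52 tcp [ 0.4524 -0.0447  0.5478] th 1.4068 F [0.71 0.44 0.43] op 0.051
rack frame x,s -0.14915100932935013 -0.0852282224982472 hook z 0.33555231388814083
stop z 0.25351794450135495 tilt~ 0.01010875455366643
big 1167 grip top 0.28090322758307007 hook z 0.22890322758307008 s 0.08986169602788541
small 1188 grip top 0.27835901038441574 hook z 0.22635901038441575 s -0.08442167618915497
pinned 282 grip top 0.2868815706036588 hook z 0.23488157060365883 s -0.15602210473837475
```

View pics/chk9.png

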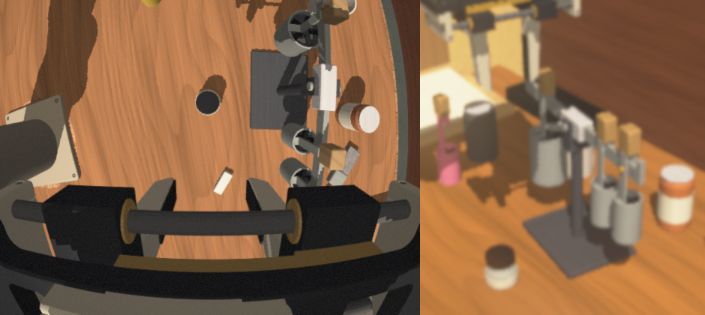

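The picture shows both tins hanging: the big tin at side-crop (547,150) and the small tin at (603,200), next to the pinned twin at (627,215). The bar is level (tilt about 0.01). The measured hook heights are 2-3 mm above the pivot axis, so both are seated, and the robot is clear.

```bash
python3 -c "
from plant import *
print(robot.close_job())"
```

```text
the job is handed in; nothing more can be done
None
```

The job is handed in: both tins hang let go and fully in their notches, with the bar about level (tilt about 0.01 rad); I got no verdict back from the hand-in.

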